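# Swap jig plates: rack the checked one, hold the next one up tilted

## Task

The drill-jig plate on the leaning viewing stand has been checked: stand it on edge in the free slot of the plate rack, fully down, and let go. Then draw the plate with the narrow tab on top out of the rack, raise it until its middle is about 20 cm above the bench, tilt it so that its flat faces slope at about 45 degrees, and finish while still holding it there, clear of everything. Leave the rack's other plate, and the loupe, sleeve and flanged bush on the bench, where they are.

Things in the scene. Friction and masses are not known exactly. Their poses are not given: they have to be found in the camera images.
- stand_plate_mid (a point): centre of the plain steel plate (80 wide x 100 high x 10 mm thick, drilled) leaning on the viewing stand at the start. x is normal to its flat faces, y along the width, z along the height to the upper edge; on the stand z leans back 20 degrees, the top away from the stand's front. Backrest and ledge cover only the lower 55 mm; above that both faces are free. About 0.2 kg
- tab_plate_mid (a point): centre of the tabbed steel plate (10 mm thick, 125 mm high in all: lower part 80 wide x 100 high, on top of it in the middle a tab 40 wide x 25 high), standing on edge in one slot of the rack; the centre is 62.5 mm above its foot. x normal to the flat faces, y along the width, z up to the tab. About 0.24 kg
- rack_plate_mid (a point): centre of the other plain plate, 80 x 100 x 10 mm, that stands in the rack from the start and stays there; axes as for the stand's plate
- slot_floor (a point): middle of the floor of the rack's free slot, 10 mm above the bench; x across the slot (the plate's thickness), y along the slot
- rack_mid (a point): middle of the rack's top, 40 mm above the bench. The rack (156 x 120 mm, fixed) has three slots 55 mm apart along its x, each 13 mm wide, 100 mm long and 30 mm deep with mouths flared to 20 mm; y runs along the slots. A plain plate fully down has its centre 60 mm and its upper edge 110 mm above the bench; the tabbed one's top is at 135 mm
- stand_mid (a point): the viewing stand's ledge, on the middle line, 24 mm above the bench (fixed, foot 100 x 100 mm, its front faces along its own -x; the plate leans back to its +x)
- rack: the rack; origin in the middle of its underside, x across the slots, y along them
- stand: the viewing stand; origin on the bench below the ledge's middle, front towards its -x
- stand_plate: the plate on the stand; origin in the middle of its foot edge, 50 mm below its centre
- tab_plate: the tabbed plate; origin in the middle of its foot edge, 62.5 mm below its centre
- rack_plate: the rack's other plain plate; origin in the middle of its foot edge
- loupe: black eye loupe, 39 mm across, 40 mm high, standing between rack and stand; origin at its underside
- sleeve: turned steel sleeve, 25 mm across, 56 mm high, standing; origin at its underside
- flange_bush: flanged steel bush, 32 mm across, 31 mm high, standing behind the rack; origin at its underside
There are look-alikes about, which are no part of the job. Leave any green look-alike of the tab_plate alone.

How it is judged:
By the outcome, as a careful person would: the job done as asked, in the order asked, and still so for the second after the job is handed in, while the arm keeps its last pose, push and grip.
It also fails if it takes over 64 s, if anything falls off the work surface, if the arm or the gripper's body presses on something with over 40 N, if the wrist force passes 120 N, or if a joint passes its speed limit or range.

## Robot

A 7-joint arm with a two-finger parallel gripper is mounted at the origin on a cart in front of the work surface, level with it; the furniture and walls round the work are solid. World frame = base frame: x ahead of the robot, y to its left, z up, the work surface at z = 0. Lengths are in m, angles in rad, forces in N, time in s.
With the tool pointing down it reaches from about 0.4 to 0.85 m from the base axis. Payload 10.4 kg.
Tool frame: the origin (TCP) lies midway between the tips of the shut fingers; the grasp point (between the pads) lies 19 mm behind it; z points along the fingers, y is the line along which they close (so a half turn about z gives the same grasp; the last joint's range is limited). The gripper opens to 85 mm and grips with 20 to 120 N. Pads are 22 mm wide; open, the fingers measure 114 mm over their backs; the gripper's body (76 mm by 85 mm) begins 54 mm behind the grasp point. The pads swing forward as they close: fully open they stand 13 mm farther back than shut.
Start: joints at [-1.299, 0.332, -0.065, 1.46, 0.022, 1.35, -0.088], TCP at [0.182, 0.598, 0.231] pointing down, gripper open.
Joint ranges: [-2.6, 2.6], [-0.5, 2.12], [-1.47, 1.34], [0.16, 2.42], [-1.27, 4.41], [0.06, 2.06], [-2.6, 2.6]. Speed limits (rad/s): [2.22, 2.22, 2.79, 2.79, 3.14, 3.14, 3.14].

## Interface

Orientations are given as a unit quaternion [x, y, z, w].
In Python, from workcell import monitor, eyes, manip gives the robot as it stands.
- The arm moves only by the tool send_rows, never from a script. Its arguments are lists of equal length, an entry for each row: "offset": the shift along the tool's x, y, z in mm, a list of three; "roll": the turn about the tool's z in rad. In form: {"offset": [[tx, ty, tz], ...], "roll": [roll, ...]}. A call has exactly 5 rows; each row is the pose to reach, as a shift and turn from the pose commanded when the call began, along the tool's axes at that moment; what a row does not reach only later rows make up. A row lasts 1/12 s, in which the tool goes at most 41.7 mm and 7.16 degrees, less where a joint would pass 70% of its speed; a pose out of reach is approached as far as the arm can. A call with a gripper value outside its range is refused whole. "jaw" is the opening, from 0 (shut) to 1 (fully open), set as the call begins (left out, the last holds). The fingers move at their own pace and stop on an object; "newtons" is the grip in N (left out, the last holds). Time passes only in rows, so rows that repeat a pose let the fingers close, or fill a call up. It gives the time, the measured TCP pose, the force and the opening at its end, in the units of the state.
- monitor.get_obs(): the state, without advancing time (a new reading comes with each control period).
- eyes.camera(name): name is "side" or "top" or "wrist"; returns (picture, depth): 400x640x3 uint8, blue, green, red; 400x640 float32, m along the optical axis (not along the pixel's ray), 0 where there is no reading.
- eyes.camera_params(name): a dict with "fovy" (degrees; the focal length in pixels is half the picture's height over the tangent of half this angle, whatever the lens; pixels are square), "cx", "cy" (the principal point, pixels), "k1" (the pictures are not rectified: a ray, as slopes to the right and down, at radius r is drawn at 1 + k1 r^2 times it, then the intrinsics apply), "R" (3x3) and "t" (3): a world point X has camera coordinates R X + t. Camera axes: x right, y down, z forward; pixel columns grow to the right and rows downward; lengths in m; the calibration is good to about 2 mm. A picture is of the moment at which its call begins: read the wrist's pose just before it. camera_params takes no time and is no camera call; for the wrist camera it gives the pose at the moment of the call.
- manip.hand_in(): hands the job in, once; it reports no verdict.
The state is a dict: "clock": time; "joint_pos": joint angles; "joint_velocities": joint speeds; "tau": joint torques, N m; "position": TCP position; "ee_rot": TCP orientation; "ft_force": force on the tool from outside, world axes, zero at the start; "torque": the same for the moment, N m; "grip_width": opening from 0.0 (shut) to 1.0 (fully open).
Only numpy, scipy, OpenCV 4.12 (cv2) and the standard library are available. Lean on these libraries where they do the work, as an engineer would, in place of code of your own. Each camera call takes 0.05 s, during which the arm holds its last target. There are 200 camera calls.

## Working session

There is one attempt and no reset: what is moved stays moved. The work goes in short steps, Python scripts to look and compute and a tool call to move; the robot and the scene stay as the last step left them, time stands still between calls to the robot, and variables do not carry over. Pictures are saved under pics/ and viewed, on a budget of 10 in all, crops included, one or two more only if the job needs it, and the job is handed in when it is done.

Besides the shell and the picture viewer there is one more tool, called as name([rows], argument=value, ...), one row to a line, values as JSON. send_rows: Moves the arm, as the interface text tells. Its arguments: {"type":"object","properties":{"offset":{"type":"array"},"roll":{"type":"array"},"jaw":{"type":"number"},"newtons":{"type":"number"}},"required":["offset","roll"]}

```bash
mkdir -p pics; ls; cat > h.py <<'E'
import numpy as np, cv2, pickle
from workcell import monitor, eyes, manip
from scipy.spatial.transform import Rotation as Rn
np.set_printoptions(precision=4,suppress=True)
def grab(n,fn=None):
    p=eyes.camera_params(n); im,d=eyes.camera(n)
    if fn: cv2.imwrite('pics/'+fn+'.png',im)
    pickle.dump((p,im,d),open(f'{n}.pkl','wb'))
    return p,im,d
def load(n): return pickle.load(open(f'{n}.pkl','rb'))
def cloud(p,d):
    h,w=d.shape; f=h/2/np.tan(np.radians(p['fovy'])/2)
    K=np.array([[f,0,p['cx']],[0,f,p['cy']],[0,0,1]])
    u,v=np.meshgrid(np.arange(w),np.arange(h))
    s=cv2.undistortPoints(np.stack([u,v],-1).reshape(-1,1,2).astype(float),K,np.array([p['k1'],0,0,0.])).reshape(h,w,2)
    X=np.dstack([s[...,0]*d,s[...,1]*d,d])
    W=(X-np.array(p['t']))@np.array(p['R'])
    W[d<=0]=np.nan
    return W
E
python3 - <<'E'
from h import *
print(monitor.get_obs())
for n in ['side','top']:
    p,im,d=grab(n,n+'0'); print(n,p)
E
```

```text
pics
{'clock': 0.0, 'joint_pos': array([-1.2986,  0.3329, -0.0647,  1.4609,  0.0216,  1.3499, -0.0885]), 'joint_velocities': array([ 0.0012,  0.0022,  0.0016,  0.0005, -0.0009, -0.    , -0.0007]), 'tau': array([  0.    , -62.5439,   0.0491, -39.1604,   0.0161,   0.01  ,
        -0.    ]), 'position': array([0.1815, 0.5977, 0.2305]), 'ee_rot': array([ 0.1469,  0.9892, -0.0007, -0.0001]), 'ft_force': array([-0.529 , -0.2545,  1.1314]), 'torque': array([ 0.0248, -0.0552, -0.0349]), 'grip_width': 1.0003407652713894}
side {'fovy': 55.15844178340051, 'cx': 317.6716622260757, 'cy': 202.86195729556115, 'k1': -0.009963767341409363, 'R': array([[ 0.8236, -0.5672,  0.0016],
       [-0.2528, -0.3697, -0.8941],
       [ 0.5077,  0.7359, -0.4479]]), 't': array([-0.4109,  0.2275,  0.6055])}
top {'fovy': 43.729833510023916, 'cx': 318.52067891629844, 'cy': 193.41793111629397, 'k1': -0.12318119962040247, 'R': array([[-0.0288, -0.9993, -0.0237],
       [-0.9924,  0.0314, -0.1186],
       [ 0.1193,  0.0201, -0.9927]]), 't': array([0.0657, 0.5554, 1.0742])}
```

View pics/side0.png

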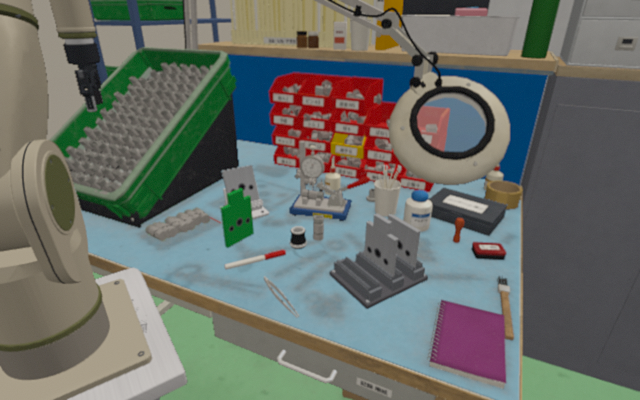

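View pics/top0.png

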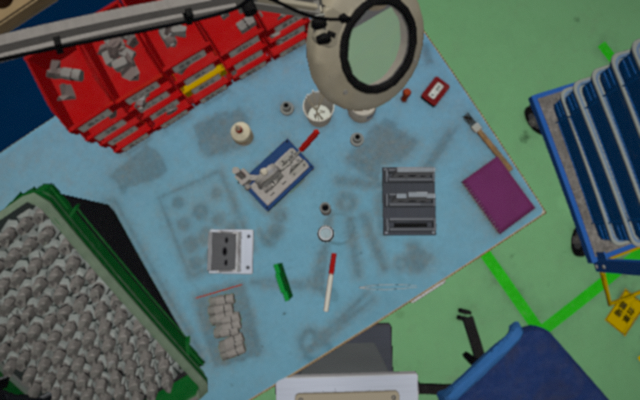

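The side view shows the stand with its plate at about (240,190), the green look-alike at (237,220), and the rack at (380,265) with two plates. The top view has the rack at (409,200), stand at (230,250), and the lamp over (365,45). Next I'll get numbers from the clouds, plus an enlarged crop of the rack.

```bash
python3 - <<'E'
from h import *
for n,b in [('top',(380,160,440,240)),('top',(200,222,260,280))]:
    p,im,d=load(n); W=cloud(p,d); x0,y0,x1,y1=b
    w=W[y0:y1,x0:x1]
    print(n,b)
    for r in range(0,y1-y0,4): print(y0+r, ' '.join('%3.0f'%(z*1000) for z in w[r,::4,2]))
    for zr in [(.033,.047),(.1,.2),(.105,.115),(.13,.14)]:
        m=(w[...,2]>zr[0])&(w[...,2]<zr[1]); q=w[m]
        if len(q)>5:
            r=cv2.minAreaRect((q[:,:2]*1000).astype(np.float32)); print(zr,len(q),r)
a=cv2.resize(load('side')[1][195:310,320:440],None,fx=4,fy=4,interpolation=cv2.INTER_CUBIC)
c=cv2.resize(load('top')[1][155:245,370:450],None,fx=4,fy=4,interpolation=cv2.INTER_CUBIC)
o=np.zeros((460,800,3),np.uint8);o[:,:480]=a;o[:360,480:]=c
cv2.imwrite('pics/c1.png',o)
E
```

```text
top (380, 160, 440, 240)
160  -1   5  -1  -1   4  -2  -1   3   2   1   1   4   2   4   3
164   2   1  -1   3   4   4   2   0  -2   1  -0  -0   2   2   3
168   4  12   9   6  12 110 109 111 112 112 112 109 110 109   0
172   1  17  33  35  97 106 105 101 102 103 106 105 103 106   4
176   4  12  10  33  49  58  48  49  52  51  50  51  49  35   3
180  -1  18  34  43  39  40  40  39  39  38  38  44  41  33   4
184   1  17  12  12   9  11  13  12  13  13  10  11  15  14  -1
188   4  15  11 nan  10  12  11  10  11  12  10  10  11  14   6
192   3   8   8  14  14  12  12 132 135 136 135 136  14   7  -2
196   5  12  23  37 105 113 111 135 136 137 137 138 111 112   2
200   1  14  13  36  72  70  72  73  72  71  67  67  69  29   3
204   3  15  25  39  39  38  43  41  38  39  40  41  40  42  -1
208   1  15  13   2  11  10  14  13  11   9  11  11  15   8  -2
212   1  11  11  16  14  13   9  12   9  12  12  14   8   9   0
216  -2  10   8   9   9  11   9  13   8  12   9  14  11  12   0
220   2  11  30  39  39  39  39  42  40  37  40  44  39  38  -1
224   1  12  32  13   8  12  13  15  12  13  11  12
[... 1311 characters left out ...]
9  42  39  23  11  10  11   2
262  -0  -2 121 114 103  91  73  63  48  36   8  11  12   6   2
266  -2   2 121 117 105  88  76  57  44  38  12  10  12   6  -3
270  -5   4 117   8   7  71  51  39  25  38  14  10   9  -1   3
274   2   4   4   1   2  -1   4   1  -0   2   1  -3   1   2   3
278  -4   3  -2   1   2   3   1   2   1   6  -0   1  -0   1   1
(0.033, 0.047) 204 ((434.970703125, 242.5973358154297), (25.387306213378906, 88.26725769042969), 89.2597885131836)
(0.1, 0.2) 392 ((435.4443664550781, 269.9013366699219), (18.469032287597656, 78.66281127929688), 87.41585540771484)
(0.105, 0.115) 115 ((436.3186950683594, 270.0132141113281), (15.456170082092285, 76.40330505371094), 88.03144836425781)
```

View pics/c1.png

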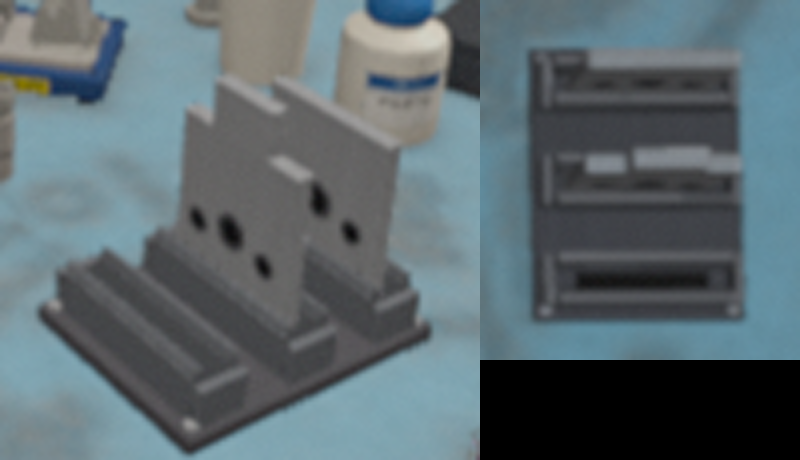

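Crop: the tabbed plate is in the middle slot, the plain plate in the far slot, and the free slot is the one nearest the robot. The tool can only point down. So I'll grip the stand plate by its faces, which straightens it. The tab I'll grip by its side edges, so the plate can later be pivoted in the pads. Now for precise fits.

```bash
python3 - <<'E'
from h import *
p,im,d=load('top'); W=cloud(p,d)
def rect(b,lo,hi,name):
    x0,y0,x1,y1=b; q=W[y0:y1,x0:x1].reshape(-1,3); q=q[(q[:,2]>lo)&(q[:,2]<hi)]
    if len(q)<4: print(name,len(q)); return
    r=cv2.minAreaRect((q[:,:2]*1000).astype(np.float32)); print(name,len(q),np.median(q,0),r); return q
rect((380,160,440,240),.005,.2,'rack all')
# per-wall-top centre lines in rack
for name,v0,v1,lo,hi in [('wall near',227,231,.033,.047),('wall far',218,223,.033,.047),('floor',222,228,.003,.02),('tabtop',190,200,.128,.142),('tabsh',190,200,.105,.118),('plain',166,174,.104,.116)]:
    q=W[v0:v1,384:436].reshape(-1,3); q=q[(q[:,2]>lo)&(q[:,2]<hi)]
    if len(q)<5: print(name,'none');continue
    a=np.polyfit(q[:,1],q[:,0],1); print(name,len(q),'mean',q.mean(0),'minmax',q.min(0),q.max(0),'slope deg',np.degrees(np.arctan(a[0])),'x@y-.154',np.polyval(a,-.154))
# stand plate face
q=W[230:272,206:232].reshape(-1,3); q=q[(q[:,2]>.055)&(q[:,2]<.112)]
for _ in range(4):
    c=q.mean(0); n=np.linalg.svd(q-c,full_matrices=False)[2][2]; r=(q-c)@n; q=q[abs(r)<.004]
n*=np.sign(-n[1]); print('stand face',len(q),c,n,'lean',np.degrees(np.arcsin(n[2])),'yaw n',np.degrees(np.arctan2(n[1],n[0])),'x range',np.percentile(q[:,0],[1,50,99]))
q=W[228:276,204:214].reshape(-1,3); q=q[(q[:,2]>.108)];print('top edge',q.mean(0),np.percentile(q,2,0),np.percentile(q,98,0))
# lip profile along centre
for u in range(208,258,1): print(u,np.nanmedian(W[240:262,u],0)*1000//1)
for name,b,lo in [('green',(268,255,298,305),.08),('loupe',(312,220,338,246),.03),('sleeve',(316,198,336,218),.045)]:
    rect(b,lo,.2,name)
q=W[...,:].reshape(-1,3); m=(q[:,0]>.3)&(q[:,0]<.8)&(abs(q[:,1])<.45)&(q[:,2]>.08)
h,_,_=np.histogram2d(q[m,0],q[m,1],bins=[10,18],range=[[.3,.8],[-.45,.45]])
mx=np.zeros((10,18))
for P in q[m]: i,j=int((P[0]-.3)/.05),int((P[1]+.45)/.05); mx[min(i,9),min(j,17)]=max(mx[min(i,9),min(j,17)],P[2]*1000)
print(mx.astype(int))
E
```

```text
rack all 3667 [ 0.5319 -0.1486  0.0226] ((540.9722900390625, -157.4237060546875), (134.26792907714844, 181.9796142578125), 85.61576843261719)
wall near 137 mean [ 0.4714 -0.1519  0.039 ] minmax [ 0.4675 -0.2058  0.0333] [ 0.4755 -0.0975  0.0452] slope deg 1.8526309054582444 x@y-.154 0.47131613317288584
wall far 183 mean [ 0.4922 -0.1525  0.0385] minmax [ 0.4875 -0.2073  0.0331] [ 0.4975 -0.0982  0.0437] slope deg 1.7513590139963815 x@y-.154 0.49218876501178754
floor 269 mean [ 0.4829 -0.1528  0.0115] minmax [ 0.4756 -0.2034  0.0062] [ 0.4904 -0.0956  0.0199] slope deg 1.6286792924343463 x@y-.154 0.4828381037562831
tabtop 104 mean [ 0.5369 -0.1518  0.1356] minmax [ 0.5316 -0.1725  0.128 ] [ 0.5424 -0.1332  0.14  ] slope deg 1.4672431247574407 x@y-.154 0.53683697662765
tabsh 108 mean [ 0.5355 -0.1499  0.1104] minmax [ 0.5311 -0.1915  0.1051] [ 0.5417 -0.1132  0.1162] slope deg 2.1355771768498846 x@y-.154 0.5353169670963764
plain 206 mean [ 0.5921 -0.1549  0.1107] minmax [ 0.586  -0.1946  0.1043] [ 0.5982 -0.1168  0.1151] slope deg 1.17004622775961 x@y-.154 0.5921102876392017
stand face
[... 1713 characters left out ...]
  0   0   0   0 251 254]
 [  0   0   0   0   0   0   0   0   0   0   0 129   0   0 121   0 257 288]
 [  0   0   0   0   0   0   0   0   0   0   0 103   0   0 124   0   0 315]
 [  0   0   0   0   0   0   0   0   0   0   0   0   0   0 123   0   0 317]
 [  0   0   0   0   0 139 138   0   0   0   0   0   0   0   0   0   0   0]
 [  0   0   0   0   0 115 117   0   0   0   0 185 185 181   0   0   0   0]
 [  0   0   0   0   0   0   0   0   0   0  95 155  94 105   0   0   0   0]
 [  0   0   0   0   0   0   0   0 203 117 118   0   0 101   0   0 558 587]
 [  0   0   0   0   0   0 213 239 287 290 269   0   0 488 534 554 575 587]
 [  0   0   0   0   0 189 239 279 378 417 469 484 493 514 534 537 279 290]]
```

```bash
cat >> h.py <<'E'
def to(target,yaw=None):
    """offset (mm, tool axes) and roll to bring TCP to target, tool-y at yaw deg (mod 180)"""
    o=monitor.get_obs(); R=Rn.from_quat(o['ee_rot']).as_matrix(); P=o['position']
    y=np.degrees(np.arctan2(R[1,1],R[0,1]))
    print('t %.2f'%o['clock'],'pos',P*1000,'yaw_y %.2f'%y,'zaxis',R[:,2],'F',o['ft_force'],'w %.3f'%o['grip_width'],'j',o['joint_pos'])
    print('offset',R.T@(np.array(target)-P)*1000)
    if yaw is not None:
        dl=(yaw-y+90)%180-90; print('roll',-np.radians(dl), 'alt',-np.radians(dl-180*np.sign(dl)))
E
python3 - <<'E'
from h import *
to([.1815,.5977,.45]); to([.435,.268,.45],87.5)
p,im,d=load('side'); W=cloud(p,d).reshape(-1,3)
p,im,d=load('top'); W=np.vstack([W,cloud(p,d).reshape(-1,3)])
q=W[(W[:,0]>0)&(W[:,0]<.6)&(W[:,1]>.2)&(W[:,1]<.9)&(W[:,2]>-.05)]
M=np.full((12,14),-1)
for P in q:
    i,j=int(P[0]/.05),int((P[1]-.2)/.05); M[min(i,11),min(j,13)]=max(M[min(i,11),min(j,13)],P[2]*1000)
print(M)
E
```

```text
t 0.10 pos [181.4743 597.7443 230.6075] yaw_y 73.11 zaxis [-0.0003 -0.0012 -1.    ] F [ 0.335   0.2954 -0.6789] w 1.002 j [-1.2986  0.3328 -0.0648  1.4608  0.0216  1.3499 -0.0885]
offset [  -0.0475   -0.3012 -219.3923]
t 0.10 pos [181.4743 597.7443 230.6075] yaw_y 73.11 zaxis [-0.0003 -0.0012 -1.    ] F [ 0.335   0.2954 -0.6789] w 1.002 j [-1.2986  0.3328 -0.0648  1.4608  0.0216  1.3499 -0.0885]
offset [-338.3853 -242.1519 -219.0832]
roll -0.25108376670842747 alt 2.8905088868813658
[[ -1  -1  -1  -1  -1  -1  -1  -1  -1  -1  -1  -1  -1  -1]
 [  2   2   3 114 114 115 132 149 194 194  -1  -1  -1  -1]
 [  7 115 117 116 128 147 323 500 198 230  -1  -1  -1  -1]
 [ 15 137 146 133 152 169 348 500 405 241 230  -1  -1  -1]
 [ 31  33 184 181 171 189 209 500 431 347 299  -1  -1  -1]
 [ 35  33 196 218 206 226 231 247 264 281 316 333  -1  -1]
 [ 29  33  30 251 254 246 263 282 294 298 297 364  -1  -1]
 [ 63 121  10 257 288 281 293 299 314 331 374 375 368  -1]
 [ 74 124   6   7 315 323 317 334 374 374 375 346  -1  -1]
 [ 75 123   8   7 317 358 376 378 374 363  -1  -1  -1  -1]
 [  7   7   7   6   8 368 379 377 301  -1  -1  -1 510 510]
 [181   7   8   7   8   7 309 307   7   7   1   6 510 498]]
```

send_rows([
  [0,0,-42],
  [0,0,-84],
  [0,0,-126],
  [0,0,-168],
  [0,0,-205],
], roll=[0,0,0,0,0], jaw=0.6)

```text
clock: 0.52
position: [0.1815, 0.5975, 0.4388]
ee_rot: [0.147, 0.989, 0.0, 0.0]
ft_force: [0.5, 0.8, 0.2]
grip_width: 0.6
```

send_rows([
  [-33,-24,0],
  [-67,-48,0],
  [-101,-72,0],
  [-135,-96,0],
  [-169,-121,0],
], roll=[-0.05,-0.1,-0.15,-0.2,-0.25])

```text
clock: 0.93
position: [0.3087, 0.4318, 0.436]
ee_rot: [0.021, 1.0, -0.0, -0.0]
ft_force: [0.7, 0.6, -0.9]
grip_width: 0.601
```

```bash
python3 -c "
from h import *
to([.435,.268,.40],87.5)"
```

```text
t 0.93 pos [308.7308 431.7555 435.9544] yaw_y 87.58 zaxis [-0.0003 -0.0003 -1.    ] F [ 0.6512  0.609  -0.8776] w 0.601 j [-1.0635  0.0985  0.0306  1.32   -0.0032  1.7236  0.4949]
offset [-133.0923 -158.2583   35.9613]
roll 0.0013352954649198322 alt -3.1402573581248734
```

send_rows([
  [-26,-31,0],
  [-52,-62,0],
  [-78,-93,0],
  [-105,-125,0],
  [-133,-158,0],
], roll=[0,0,0,0,0])

```text
clock: 1.35
position: [0.4332, 0.2693, 0.4362]
ee_rot: [0.022, 1.0, 0.0, -0.0]
ft_force: [0.4, 1.1, 0.0]
grip_width: 0.599
```

send_rows([
  [0,0,41],
  [0,0,82],
  [0,0,123],
  [0,0,164],
  [0,0,200],
], roll=[0,0,0,0,0])

```text
clock: 1.77
position: [0.4317, 0.2705, 0.2335]
ee_rot: [0.022, 1.0, -0.0, -0.001]
ft_force: [0.1, -0.5, -0.1]
grip_width: 0.597
```

```bash
python3 - <<'E'
from h import *
to([.435,.268,.088],87.5)
p,im,d=grab('wrist','w1'); W=cloud(p,d)
q=W.reshape(-1,3); q=q[(abs(q[:,0]-.435)<.07)&(abs(q[:,1]-.26)<.05)]
f=q[(q[:,2]>.06)&(q[:,2]<.112)]
for _ in range(5):
    c=f.mean(0); n=np.linalg.svd(f-c,full_matrices=False)[2][2]; f=f[abs((f-c)@n)<.003]
print(c,n,len(f),np.percentile(f[:,0],[1,99]))
t=q[(q[:,2]>.114)&(q[:,2]<.13)]; print('top',len(t),t.mean(0) if len(t) else '',np.percentile(t,[2,98],0) if len(t) else '')
E
```

```text
t 1.77 pos [431.7056 270.5485 233.5332] yaw_y 87.42 zaxis [-0.0012 -0.0008 -1.    ] F [ 0.1495 -0.4668 -0.1413] w 0.597 j [-0.837   0.0715  0.1976  1.7678 -0.0146  1.3051  0.8898]
offset [ -3.5709  -2.2785 145.5312]
roll -0.001331390611533384 alt 3.14026126297826
[0.432  0.2589 0.0882] [-0.0409 -0.9371  0.3467] 1397 [0.3947 0.4726]
top 1132 [0.4326 0.2739 0.1179] [[0.396  0.2679 0.1147]
 [0.4723 0.28   0.1202]]
```

View pics/w1.png

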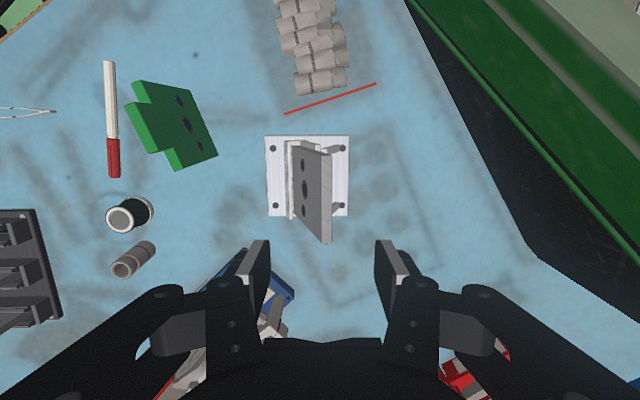

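The wrist view shows the plate at (310,190), centred between the fingers, and its fits agree with the top camera to within 3 mm. Descending.

send_rows([
  [-1,-1,35],
  [-2,-2,70],
  [-2,-2,105],
  [-2,-2,130],
  [-2,-2,145],
], roll=[0,0,0,0,0])

```text
clock: 2.23
position: [0.4335, 0.2685, 0.0893]
ee_rot: [0.022, 1.0, -0.001, -0.001]
ft_force: [-0.2, -0.2, -0.6]
grip_width: 0.593
```

send_rows([
  [0,0,0],
  [0,0,0],
  [0,0,0],
  [0,0,0],
  [0,0,0],
], roll=[0,0,0,0,0], jaw=0.0, newtons=20)

```text
clock: 2.65
position: [0.4352, 0.2695, 0.093]
ee_rot: [0.022, 1.0, 0.001, 0.001]
ft_force: [-1.5, -2.2, 6.0]
grip_width: 0.202
```

send_rows([
  [0,0,-5],
  [0,0,-10],
  [0,0,-15],
  [0,0,-22],
  [0,0,-30],
], roll=[0,0,0,0,0])

```text
clock: 3.07
position: [0.4342, 0.2688, 0.1218]
ee_rot: [0.023, 1.0, -0.0, -0.0]
ft_force: [0.4, -3.8, -3.4]
grip_width: 0.167
```

```bash
python3 - <<'E'
from h import *
to([.435,.268,.088],87.5)
p,im,d=grab('side'); p2,i2,_=grab('wrist')
o=np.zeros((400,760,3),np.uint8); o[:,:400]=cv2.resize(im[130:250,185:305],(400,400)); o[:225,400:]=cv2.resize(i2,(360,225)); cv2.imwrite('pics/c2.png',o)
E
```

```text
t 3.07 pos [434.2058 268.7973 121.7896] yaw_y 87.42 zaxis [-0.0005 -0.0005 -1.    ] F [ 0.3902 -3.8042 -3.4081] w 0.167 j [-0.8248  0.1733  0.1984  1.9036 -0.0386  1.0691  0.9151]
offset [-0.8462 -0.7419 33.7896]
roll -0.0013904707701468805 alt 3.140202182819646
```

View pics/c2.png

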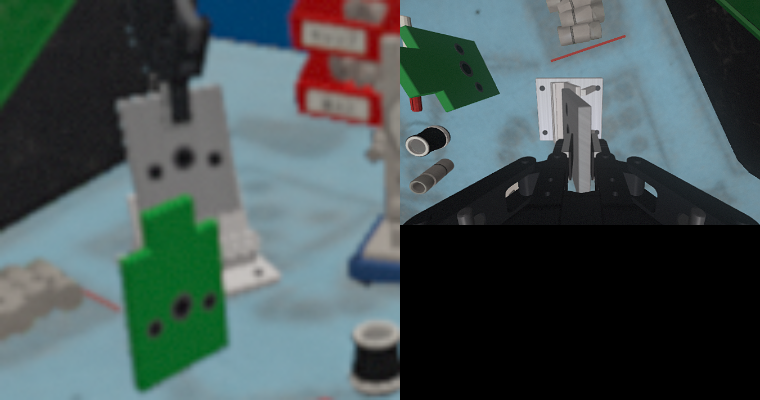

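The plate is held in the middle and rising. Its foot still seems to touch the lip (opening 14 mm), so lift on.

send_rows([
  [0,0,-15],
  [0,0,-30],
  [0,0,-50],
  [0,0,-75],
  [0,0,-105],
], roll=[0,0,0,0,0], newtons=40)

```text
clock: 3.58
position: [0.4337, 0.27, 0.2268]
ee_rot: [0.022, 1.0, 0.0, -0.0]
ft_force: [0.3, -0.7, -3.1]
grip_width: 0.108
```

```bash
python3 - <<'E'
from h import *
to([.482,-.151,.20],-1.7)
p,im,d=grab('side','s3'); W=cloud(p,d).reshape(-1,3)
q=W[(abs(W[:,0]-.434)<.06)&(abs(W[:,1]-.26)<.04)&(W[:,2]>.11)&(W[:,2]<.3)]
f=q[q[:,2]<.19]
print(len(q),len(f),f.min(0),f.max(0))
for _ in range(5):
    c=f.mean(0); n=np.linalg.svd(f-c,full_matrices=False)[2][2]; f=f[abs((f-c)@n)<.004]
print(c,n,len(f))
E
```

```text
t 3.58 pos [433.7487 270.0047 226.8011] yaw_y 87.49 zaxis [-0.0008  0.0009 -1.    ] F [ 0.3207 -0.6533 -3.1437] w 0.108 j [-0.8352  0.078   0.2007  1.7754 -0.0174  1.2899  0.8967]
offset [ -66.6822 -418.5075   26.3897]
roll 1.5566144636650243 alt -1.5849781899247688
1619 478 [0.3936 0.26   0.151 ] [0.4749 0.2767 0.1899]
[0.4333 0.2665 0.171 ] [-0.0464 -0.9989 -0.0013] 456
```

The plate now hangs plumb: width reading about 9 mm, normal horizontal, foot 76 mm below the TCP. Carry it to the rack.

send_rows([
  [-5,-32,0],
  [-10,-64,0],
  [-15,-96,0],
  [-20,-128,0],
  [-25,-159,0],
], roll=[0.12,0.24,0.36,0.48,0.6], newtons=60)

```text
clock: 4.05
position: [0.4526, 0.1087, 0.2268]
ee_rot: [0.319, 0.948, 0.001, 0.001]
ft_force: [0.7, -0.7, -2.9]
grip_width: 0.107
```

send_rows([
  [-23,-25,0],
  [-46,-49,0],
  [-70,-74,0],
  [-93,-98,0],
  [-116,-123,0],
], roll=[0.12,0.24,0.36,0.48,0.6])

```text
clock: 4.47
position: [0.4718, -0.0594, 0.2268]
ee_rot: [0.585, 0.811, 0.001, 0.001]
ft_force: [1.1, -0.4, -2.6]
grip_width: 0.105
```

send_rows([
  [-25,-5,0],
  [-50,-10,0],
  [-70,-15,0],
  [-91,-20,0],
  [-91,-20,0],
], roll=[0.12,0.24,0.357,0.357,0.357])

```text
clock: 4.88
position: [0.4818, -0.1553, 0.2268]
ee_rot: [0.72, 0.694, 0.001, 0.001]
ft_force: [-0.2, 0.4, -3.2]
grip_width: 0.098
```

```bash
python3 - <<'E'
from h import *
to([.482,-.151,.20],-1.7)
p,im,d=grab('side'); W=cloud(p,d).reshape(-1,3)
q=W[(abs(W[:,0]-.482)<.03)&(abs(W[:,1]+.15)<.06)&(W[:,2]>.125)&(W[:,2]<.195)]
print(len(q),q.min(0),np.median(q,0),q.max(0))
p2,im2,d2=grab('wrist'); W2=cloud(p2,d2); w=W2.reshape(-1,3)
# rack wall tops near free slot and plate
for lo,hi,xr in [(.034,.046,(.45,.515)),(.004,.018,(.472,.492)),(.13,.14,(.5,.57))]:
    k=w[(w[:,2]>lo)&(w[:,2]<hi)&(w[:,0]>xr[0])&(w[:,0]<xr[1])&(abs(w[:,1]+.15)<.07)]
    print(lo,len(k)); 
    if len(k)>20: print(np.percentile(k,[2,50,98],0), np.histogram(k[:,0],bins=np.arange(xr[0],xr[1],.003))[0])
o=np.zeros((400,800,3),np.uint8); o[:,:400]=cv2.resize(im[170:310,310:450],(400,400)); o[:250,400:]=cv2.resize(im2,(400,250)); cv2.imwrite('pics/c3.png',o)
E
```

```text
t 4.88 pos [ 481.769  -155.2502  226.8288] yaw_y -2.05 zaxis [ 0.0027 -0.0011 -1.    ] F [-0.1901  0.3689 -3.1773] w 0.098 j [-0.3897  0.0577  0.6415  1.8079 -0.0355  1.2847  0.2251]
offset [ 4.2832  0.0046 26.8245]
roll -0.006137787157561145 alt 3.1354548664322324
755 [ 0.4745 -0.1962  0.1507] [ 0.4777 -0.1634  0.1735] [ 0.4865 -0.1145  0.1949]
0.034 537
[[ 0.4676 -0.1792  0.0342]
 [ 0.4753 -0.125   0.0384]
 [ 0.497  -0.1051  0.0403]] [  0   0   0   0   0  17 111 106  58   0   0   0   0  47 110  88   0   0
   0   0   0]
0.004 331
[[ 0.4738 -0.1291  0.0081]
 [ 0.483  -0.1123  0.0104]
 [ 0.4908 -0.0931  0.0126]] [15 34 70 68 73 62]
0.13 671
[[ 0.5317 -0.1717  0.1307]
 [ 0.5362 -0.1515  0.1351]
 [ 0.5416 -0.1332  0.1364]] [  0   0   0   0   0   0   0   0   0   0 127 195 188 157   4   0   0   0
   0   0   0   0   0]
```

View pics/c3.png

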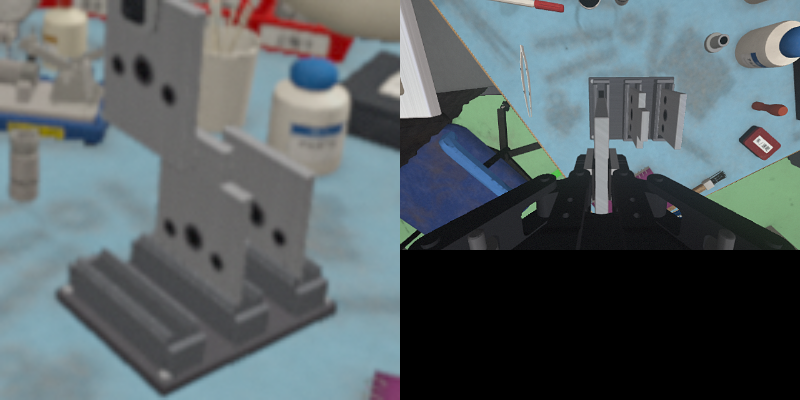

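Side view: the plate hangs over the rack, directly in line with the free near slot. Lower it to just above the mouth, then insert in small steps.

send_rows([
  [4,0,30],
  [4,0,60],
  [4,0,85],
  [4,0,98],
  [4,0,103],
], roll=[-0.005,-0.005,-0.005,-0.005,-0.005])

```text
clock: 5.4
position: [0.4807, -0.1454, 0.1212]
ee_rot: [0.715, 0.699, -0.001, -0.001]
ft_force: [0.0, 0.1, -1.8]
grip_width: 0.104
```

send_rows([
  [0,0,5],
  [0,0,10],
  [0,0,15],
  [0,0,19],
  [0,0,22],
], roll=[0,0,0,0,0])

```text
clock: 5.82
position: [0.4817, -0.1473, 0.1013]
ee_rot: [0.716, 0.698, 0.0, 0.0]
ft_force: [-1.5, -0.8, -2.4]
grip_width: 0.1
```

send_rows([
  [0,0,4],
  [0,0,8],
  [0,0,12],
  [0,0,15],
  [0,0,17],
], roll=[0,0,0,0,0])

```text
clock: 6.23
position: [0.4834, -0.1476, 0.0869]
ee_rot: [0.716, 0.698, 0.002, 0.001]
ft_force: [-9.3, 5.1, 52.9]
grip_width: 0.105
```

```bash
python3 - <<'E'
from h import *
to([.482,-.151,.085],-1.7)
p,im,d=grab('side'); W=cloud(p,d).reshape(-1,3)
q=W[(abs(W[:,0]-.482)<.018)&(abs(W[:,1]+.15)<.06)&(W[:,2]>.06)&(W[:,2]<.16)]
e=q[(abs(q[:,1]+.15)>.025)]; print(len(e),np.percentile(e,[1,50,99],0))
E
```

```text
t 6.23 pos [ 483.4024 -147.567    86.9024] yaw_y -1.49 zaxis [ 0.0036  0.001  -1.    ] F [-9.2962  5.0664 52.8664] w 0.105 j [-0.3506  0.2278  0.6228  1.9698 -0.1607  0.9884  0.3223]
offset [-3.4702 -1.3196  1.8939]
roll 0.0037114700252006776 alt -3.1378811835645926
329 [[ 0.4769 -0.188   0.0606]
 [ 0.4793 -0.1805  0.0862]
 [ 0.4875 -0.1082  0.1112]]
```

The upper edge sits at 0.111 m, so the plate is fully down. Ease off and release.

send_rows([
  [0,0,-1],
  [0,0,-2],
  [0,0,-3],
  [0,0,-3],
  [0,0,-3],
], roll=[0,0,0,0,0], newtons=20)

```text
clock: 6.7
position: [0.4813, -0.1474, 0.0871]
ee_rot: [0.716, 0.698, 0.0, -0.0]
ft_force: [-0.6, 1.1, -0.5]
grip_width: 0.101
```

send_rows([
  [0,0,0],
  [0,0,0],
  [0,0,0],
  [0,0,0],
  [0,0,0],
], roll=[0,0,0,0,0], jaw=0.4)

```text
clock: 7.12
position: [0.4814, -0.1474, 0.0873]
ee_rot: [0.716, 0.698, 0.0, -0.0]
ft_force: [-0.5, -1.2, 0.7]
grip_width: 0.397
```

send_rows([
  [0,0,-20],
  [0,0,-45],
  [0,0,-80],
  [0,0,-115],
  [0,0,-140],
], roll=[0,0,0,0,0])

```text
clock: 7.53
position: [0.4818, -0.1479, 0.2302]
ee_rot: [0.716, 0.698, 0.001, 0.001]
ft_force: [0.1, 0.6, -0.0]
grip_width: 0.395
```

```bash
python3 - <<'E'
from h import *
to([.5368,-.1525,.22],88.3)
p,im,d=grab('side'); W=cloud(p,d).reshape(-1,3)
q=W[(abs(W[:,0]-.482)<.018)&(abs(W[:,1]+.15)<.06)&(W[:,2]>.06)&(W[:,2]<.16)]
print(len(q),np.percentile(q,[1,50,99],0))
p2,im2,d2=grab('wrist'); w=cloud(p2,d2).reshape(-1,3)
for nm,x in (('placed',.482),('tab',.537)):
  k=w[(abs(w[:,0]-x)<.012)&(abs(w[:,1]+.15)<.06)&(w[:,2]>.1)&(w[:,2]<.145)]
  if nm=='tab': k=k[k[:,2]>.125]
  print(nm,len(k),np.percentile(k,[1,50,99],0))
o=np.zeros((400,800,3),np.uint8); o[:,:400]=cv2.resize(im[170:310,310:450],(400,400)); o[:250,400:]=cv2.resize(im2,(400,250)); cv2.imwrite('pics/c4.png',o)
E
```

```text
t 7.53 pos [ 481.7503 -147.8549  230.2499] yaw_y -1.52 zaxis [ 0.0024  0.     -1.    ] F [ 0.095   0.5768 -0.019 ] w 0.395 j [-0.4051  0.0491  0.6401  1.8076 -0.0311  1.2924  0.2164]
offset [-3.1832 55.1291 10.3806]
roll -1.567670172145182 alt 1.5739224814446113
855 [[ 0.4742 -0.1875  0.0606]
 [ 0.4765 -0.1545  0.0901]
 [ 0.4847 -0.1089  0.1116]]
placed 1009 [[ 0.4762 -0.1856  0.1052]
 [ 0.4815 -0.1433  0.1101]
 [ 0.4869 -0.1073  0.1119]]
tab 685 [[ 0.5314 -0.1725  0.1259]
 [ 0.5359 -0.1518  0.135 ]
 [ 0.5418 -0.133   0.1367]]
```

View pics/c4.png

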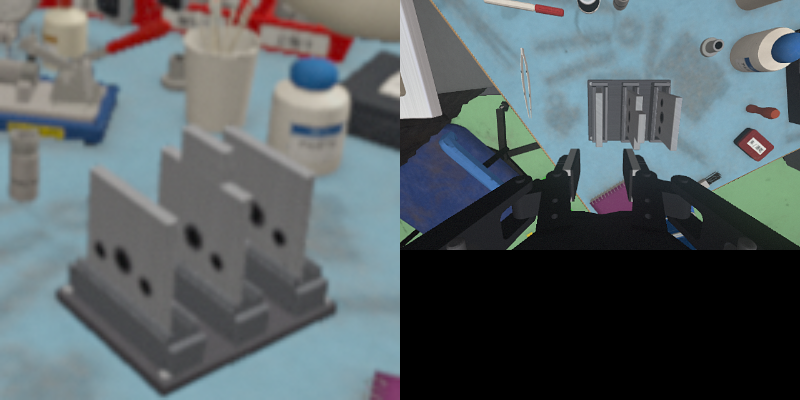

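The placed plate stands level in the near slot with its top at 0.110–0.112 m, and nothing else moved. Next: turn to grip the tab by its side edges.

send_rows([
  [-1,15,0],
  [-2,30,0],
  [-3,45,0],
  [-3,55,0],
  [-3,55,0],
], roll=[-0.12,-0.24,-0.36,-0.48,-0.6], jaw=0.7)

```text
clock: 8.05
position: [0.5375, -0.1514, 0.226]
ee_rot: [0.475, 0.88, -0.0, -0.0]
ft_force: [-0.0, -0.0, 0.2]
grip_width: 0.704
```

send_rows([
  [0,0,0],
  [0,0,0],
  [0,0,0],
  [0,0,0],
  [0,0,0],
], roll=[-0.12,-0.24,-0.36,-0.48,-0.6])

```text
clock: 8.47
position: [0.536, -0.1518, 0.2263]
ee_rot: [0.194, 0.981, -0.0, -0.001]
ft_force: [-0.2, -0.6, 0.4]
grip_width: 0.697
```

send_rows([
  [0,0,0],
  [0,0,0],
  [0,0,10],
  [0,0,30],
  [0,0,50],
], roll=[-0.12,-0.24,-0.368,-0.368,-0.368])

```text
clock: 8.88
position: [0.5363, -0.1519, 0.1764]
ee_rot: [0.014, 1.0, 0.0, 0.0]
ft_force: [0.5, 0.3, 0.7]
grip_width: 0.701
```

```bash
python3 - <<'E'
from h import *
to([.5366,-.1525,.11],88.3)
p2,im2,d2=grab('wrist','w5'); w=cloud(p2,d2).reshape(-1,3)
k=w[(abs(w[:,0]-.537)<.012)&(abs(w[:,1]+.15)<.06)&(w[:,2]>.125)&(w[:,2]<.145)]
print(len(k),np.percentile(k,[1,50,99],0) if len(k) else '')
E
```

```text
t 8.88 pos [ 536.3457 -151.9407  176.3522] yaw_y 88.40 zaxis [ 0.0007  0.0002 -1.    ] F [0.4845 0.2954 0.6592] w 0.701 j [-0.2359  0.2308  0.4971  1.7412 -0.1178  1.1984  1.836 ]
offset [-0.2231 -0.5662 66.3522]
roll 0.0018210175234905854 alt -3.1397716360663024
1173 [[ 0.5306 -0.1727  0.1253]
 [ 0.5343 -0.153   0.135 ]
 [ 0.5407 -0.1334  0.1366]]
```

View pics/w5.png

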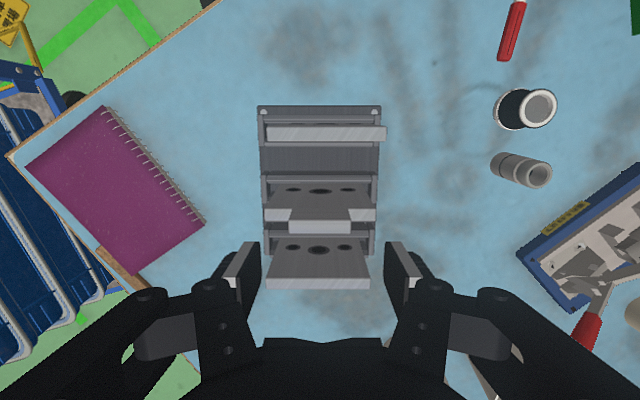

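The wrist view has the tab at (320,227) between its neighbours, and the position agrees within 1–2 mm. Descending to the tab and gripping.

send_rows([
  [0,-1,20],
  [0,-1,38],
  [0,-1,52],
  [0,-1,62],
  [0,-1,65],
], roll=[0,0,0,0,0])

```text
clock: 9.35
position: [0.5353, -0.1526, 0.1106]
ee_rot: [0.014, 1.0, 0.0, -0.001]
ft_force: [-0.0, -0.5, 0.3]
grip_width: 0.699
```

send_rows([
  [0,0,0],
  [0,0,0],
  [0,0,0],
  [0,0,0],
  [0,0,0],
], roll=[0,0,0,0,0], jaw=0.0, newtons=60)

```text
clock: 9.77
position: [0.5367, -0.153, 0.113]
ee_rot: [0.014, 1.0, 0.0, 0.001]
ft_force: [-0.2, -1.9, 1.8]
grip_width: 0.452
```

send_rows([
  [0,0,-5],
  [0,0,-10],
  [0,0,-15],
  [0,0,-25],
  [0,0,-35],
], roll=[0,0,0,0,0])

```text
clock: 10.18
position: [0.5361, -0.1528, 0.1482]
ee_rot: [0.014, 1.0, 0.0, -0.0]
ft_force: [0.9, 0.4, -1.5]
grip_width: 0.452
```

```bash
python3 - <<'E'
from h import *
to([.5366,-.1525,.25],88.3)
p,im,d=grab('side','s5'); W=cloud(p,d).reshape(-1,3)
k=W[(abs(W[:,0]-.537)<.02)&(abs(W[:,1]+.15)<.06)&(W[:,2]>.115)&(W[:,2]<.16)]
e=k[abs(k[:,1]+.1525)>.028]; print(len(e),np.percentile(e,[1,50,99],0) if len(e) else '')
cv2.imwrite('pics/c5.png',cv2.resize(im[150:310,290:450],(480,480)))
E
```

```text
t 10.18 pos [ 536.0992 -152.8489  148.1943] yaw_y 88.35 zaxis [-0.0003  0.0001 -1.    ] F [ 0.8841  0.3851 -1.5274] w 0.452 j [-0.2285  0.2597  0.4938  1.7722 -0.1342  1.1433  1.8491]
offset [  -0.4582    0.3715 -101.8058]
roll 0.0008352867842040706 alt -3.1407573668055893
212 [[ 0.5296 -0.1933  0.1154]
 [ 0.5329 -0.1854  0.133 ]
 [ 0.5405 -0.1127  0.1588]]
```

The tab is gripped (38 mm opening) and the plate is rising. Raise it clear of the rack, then look at the now empty stand. Its fixed backrest edge can serve to pivot the plate in the pads.

send_rows([
  [0,0,-25],
  [0,0,-55],
  [0,0,-90],
  [0,0,-125],
  [0,0,-155],
], roll=[0,0,0,0,0])

```text
clock: 10.65
position: [0.5362, -0.1531, 0.3054]
ee_rot: [0.015, 1.0, 0.0, 0.001]
ft_force: [0.9, 0.1, -1.6]
grip_width: 0.449
```

```bash
python3 - <<'E'
from h import *
to([.434,.30,.30],-2.5)
p,im,d=grab('top'); W=cloud(p,d); ps,ims,ds=grab('side')
for v in (236,243,251,258,266): print(v,[tuple((W[v,u,1:]*1000).round().astype(int)) for u in range(206,246,2)])
b=W[228:276,204:245].reshape(-1,3); b=b[(b[:,2]>.06)]
print('backrest high pts',len(b),np.percentile(b,[1,50,99],0) if len(b) else '')
o=np.zeros((440,800,3),np.uint8); o[:,:440]=cv2.resize(ims[60:310,270:520],(440,440)); o[:360,440:]=cv2.resize(im[220:285,195:260],(360,360)); cv2.imwrite('pics/c6.png',o)
E
```

```text
t 10.65 pos [ 536.185  -153.1175  305.3566] yaw_y 88.33 zaxis [ 0.002  0.    -1.   ] F [ 0.8917  0.1095 -1.5981] w 0.449 j [-0.2542  0.1518  0.5126  1.5509 -0.0752  1.4566  1.8036]
offset [115.3599 449.946    5.1577]
roll -1.556315805705025 alt 1.585276847884768
236 [(np.int64(310), np.int64(4)), (np.int64(306), np.int64(-1)), (np.int64(300), np.int64(8)), (np.int64(294), np.int64(13)), (np.int64(289), np.int64(11)), (np.int64(278), np.int64(43)), (np.int64(266), np.int64(75)), (np.int64(262), np.int64(73)), (np.int64(260), np.int64(63)), (np.int64(257), np.int64(57)), (np.int64(253), np.int64(52)), (np.int64(251), np.int64(41)), (np.int64(249), np.int64(28)), (np.int64(245), np.int64(27)), (np.int64(240), np.int64(28)), (np.int64(234), np.int64(36)), (np.int64(230), np.int64(36)), (np.int64(227), np.int64(27)), (np.int64(225), np.int64(10)), (np.int64(221), np.int64(11))]
243 [(np.int64(312), np.int64(-2)), (np.int64(305), np.int64(5)), (np.int64(299), np.int64(9)), (np.int64(294), np.int64(13)), (np.int64(289), np.int64(13)), (np.int64(285), np.int64(10)), (np.int64(266), np.int64(
[... 1668 characters left out ...]
11), np.int64(0)), (np.int64(306), np.int64(2)), (np.int64(298), np.int64(15)), (np.int64(294), np.int64(12)), (np.int64(286), np.int64(28)), (np.int64(275), np.int64(57)), (np.int64(267), np.int64(74)), (np.int64(263), np.int64(74)), (np.int64(260), np.int64(65)), (np.int64(258), np.int64(54)), (np.int64(255), np.int64(49)), (np.int64(253), np.int64(38)), (np.int64(249), np.int64(35)), (np.int64(246), np.int64(25)), (np.int64(241), np.int64(28)), (np.int64(235), np.int64(36)), (np.int64(231), np.int64(33)), (np.int64(230), np.int64(15)), (np.int64(227), np.int64(8)), (np.int64(222), np.int64(10))]
backrest high pts 258 [[0.3926 0.2559 0.0603]
 [0.434  0.2621 0.0711]
 [0.4781 0.2696 0.0776]]
```

View pics/c6.png

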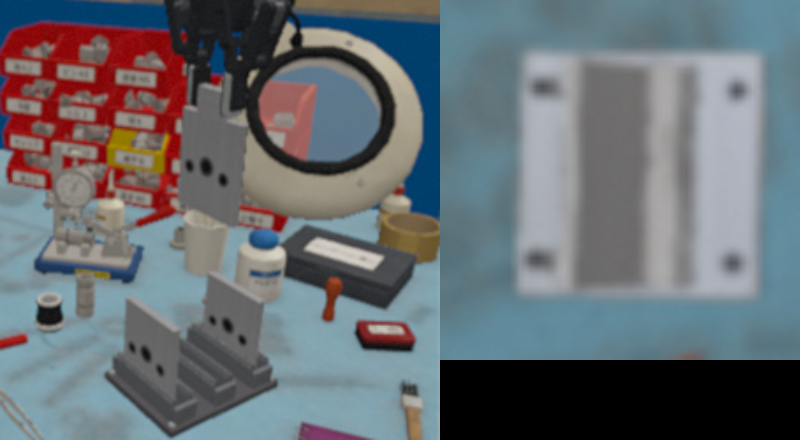

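The tab plate hangs plumb in the grip (side crop at (210,150)). The stand is empty, its backrest's rear top edge at y≈0.269, z≈0.076. Carry the plate there, turning its width along the stand.

send_rows([
  [9,33,0],
  [18,66,0],
  [26,99,0],
  [35,132,0],
  [44,165,0],
], roll=[0.12,0.24,0.36,0.48,0.6])

```text
clock: 11.17
position: [0.4976, 0.0095, 0.302]
ee_rot: [0.289, 0.957, 0.0, -0.0]
ft_force: [1.7, 0.2, -2.7]
grip_width: 0.449
```

send_rows([
  [27,23,0],
  [54,47,0],
  [82,70,0],
  [109,94,0],
  [136,117,0],
], roll=[0.12,0.24,0.36,0.48,0.6])

```text
clock: 11.58
position: [0.4493, 0.1776, 0.3021]
ee_rot: [0.537, 0.843, 0.0, -0.0]
ft_force: [0.6, -0.4, -2.3]
grip_width: 0.451
```

send_rows([
  [25,3,0],
  [50,6,0],
  [75,9,0],
  [98,12,0],
  [98,12,0],
], roll=[0.12,0.24,0.36,0.385,0.385])

```text
clock: 12.0
position: [0.4166, 0.2746, 0.3016]
ee_rot: [0.685, 0.728, -0.0, -0.001]
ft_force: [-1.0, 0.3, -3.2]
grip_width: 0.451
```

```bash
python3 - <<'E'
from h import *
to([.433,.286,.169],-2.5)
p,im,d=grab('side','s7'); W=cloud(p,d).reshape(-1,3)
k=W[(abs(W[:,0]-.434)<.06)&(abs(W[:,1]-.28)<.05)&(W[:,2]>.12)&(W[:,2]<.295)]
print(len(k),np.percentile(k,[1,50,99],0))
c=k.mean(0); f=k
for _ in range(5):
    c=f.mean(0); n=np.linalg.svd(f-c,full_matrices=False)[2][2]; f=f[abs((f-c)@n)<.004]
print(c,n,len(f),f.min(0),f.max(0))
E
```

```text
t 12.00 pos [416.6296 274.558  301.6406] yaw_y 3.51 zaxis [-0.0015  0.0011 -1.    ] F [-0.9717  0.3229 -3.1955] w 0.451 j [-0.7552  0.0207  0.0837  1.677  -0.0036  1.4445 -0.6098]
offset [ 10.2588  17.2319 132.6283]
roll 0.10487321423073612 alt -3.036719439359057
1305 [[0.3765 0.2654 0.2016]
 [0.4136 0.2701 0.2498]
 [0.4558 0.2759 0.2942]]
[0.4151 0.2701 0.2491] [ 0.0596 -0.9982 -0.0076] 1269 [0.3757 0.2646 0.2004] [0.4572 0.2762 0.295 ]
```

send_rows([
  [5,9,0],
  [10,17,20],
  [10,17,50],
  [10,17,75],
  [10,17,90],
], roll=[0.105,0.105,0.105,0.105,0.105])

```text
clock: 12.47
position: [0.4351, 0.2791, 0.2092]
ee_rot: [0.724, 0.69, -0.002, -0.0]
ft_force: [0.4, -0.4, -2.8]
grip_width: 0.448
```

send_rows([
  [0,0,10],
  [0,0,20],
  [0,0,30],
  [0,0,38],
  [0,0,43],
], roll=[0,0,0,0,0], newtons=40)

```text
clock: 12.88
position: [0.4357, 0.2808, 0.1687]
ee_rot: [0.724, 0.69, 0.0, -0.0]
ft_force: [-0.4, -0.1, -2.4]
grip_width: 0.454
```

```bash
python3 - <<'E'
from h import *
to([.433,.286,.169],-2.5)
E
```

```text
t 12.88 pos [435.7073 280.7757 168.7266] yaw_y -2.78 zaxis [-0.0001  0.0002 -1.    ] F [-0.4134 -0.1086 -2.3675] w 0.454 j [-0.7443  0.1421  0.0913  1.8291 -0.0142  1.1709 -0.6969]
offset [ 5.0872 -2.9571 -0.2724]
roll -0.004804667838633254 alt 3.13678798575116
```

No contact yet, and the foot is 8 mm below the backrest edge. Now swing the grip over the edge on an arc, so the plate pivots in the pads.

send_rows([
  [-7,0,0],
  [-16,0,1],
  [-25,0,2],
  [-34,0,4],
  [-43,0,6],
], roll=[0,0,0,0,0])

```text
clock: 13.3
position: [0.434, 0.2375, 0.1641]
ee_rot: [0.724, 0.69, 0.001, -0.0]
ft_force: [-0.4, 4.8, -0.6]
grip_width: 0.451
```

```bash
cat > tilt.py <<'E'
from h import *
to([.433,.286,.169])
P=monitor.get_obs()['position']
p,im,d=grab('side'); W=cloud(p,d).reshape(-1,3)
f=W[(abs(W[:,0]-P[0])<.045)&(W[:,2]<P[2]-.005)&(W[:,2]>P[2]-.09)&(abs(W[:,1]-P[1]-.03)<.09)&(W[:,2]>.085)]
n0=len(f)
for _ in range(8):
    c=np.median(f,0); n=np.linalg.svd(f-f.mean(0),full_matrices=False)[2][2]; f=f[abs((f-f.mean(0))@n)<.005]
print(n0,len(f),f.mean(0),n,'tilt of plate from vertical',np.degrees(np.arcsin(abs(n[2]))),f.min(0),f.max(0))
E
python3 tilt.py
```

```text
t 13.30 pos [433.9869 237.4675 164.1118] yaw_y -2.78 zaxis [ 0.0015  0.0019 -1.    ] F [-0.42    4.7959 -0.5678] w 0.451 j [-0.7035  0.0928  0.1173  1.8944 -0.0127  1.1528 -0.6302]
offset [48.4369 -3.3349 -4.7978]
762 748 [0.4329 0.2541 0.1231] [-0.0478 -0.9486 -0.3129] tilt of plate from vertical 18.232869670732857 [0.3938 0.2394 0.0853] [0.4751 0.272  0.1591]
```

It works: 18° tilt, 5 N contact. On to about 45°.

send_rows([
  [-9,0,4],
  [-18,0,8],
  [-26,0,13],
  [-34,0,19],
  [-42,0,26],
], roll=[0,0,0,0,0])

```text
clock: 13.77
position: [0.4318, 0.195, 0.137]
ee_rot: [0.724, 0.69, 0.0, 0.0]
ft_force: [0.7, 1.6, 2.7]
grip_width: 0.45
```

```bash
python3 tilt.py
```

```text
t 13.77 pos [431.8264 195.0363 137.0327] yaw_y -2.80 zaxis [ 0.0006  0.0003 -1.    ] F [0.7465 1.6165 2.6648] w 0.450 j [-0.6615  0.0755  0.1468  1.9746 -0.0124  1.0916 -0.5582]
offset [ 90.9229  -3.2471 -31.94  ]
368 77 [0.431  0.2389 0.1071] [-0.0338 -0.6781 -0.7342] tilt of plate from vertical 47.2402377978009 [0.3945 0.2299 0.0985] [0.4732 0.2541 0.1156]
```

send_rows([
  [0,0,0],
  [0,0,0],
  [0,0,0],
  [0,0,0],
  [0,0,-3],
], roll=[0,0,0,0,0], newtons=120)

```text
clock: 14.23
position: [0.4311, 0.196, 0.1398]
ee_rot: [0.724, 0.69, -0.001, -0.0]
ft_force: [-0.1, 1.1, -1.9]
grip_width: 0.431
```

send_rows([
  [0,0,-15],
  [0,0,-33],
  [0,0,-53],
  [0,0,-71],
  [0,0,-83],
], roll=[0,0,0,0,0])

```text
clock: 14.65
position: [0.4317, 0.1958, 0.2249]
ee_rot: [0.724, 0.69, 0.0, 0.0]
ft_force: [0.6, 0.1, -2.5]
grip_width: 0.43
```

```bash
python3 - <<'E'
from h import *
to([.433,.2,.223])
P=monitor.get_obs()['position']
for cam in ('side','top'):
    p,im,d=grab(cam,cam+'9'); W=cloud(p,d).reshape(-1,3)
    f=W[(abs(W[:,0]-P[0])<.045)&(W[:,2]<P[2]-.004)&(W[:,2]>.12)&(abs(W[:,1]-P[1]-.05)<.08)]
    print(cam,len(f))
    if len(f)<30: continue
    best=None; rng=np.random.default_rng(0)
    for _ in range(300):
        a=f[rng.choice(len(f),3,False)]; n=np.cross(a[1]-a[0],a[2]-a[0]); n/=np.linalg.norm(n)+1e-12
        m=abs((f-a[0])@n)<.003
        if best is None or m.sum()>best.sum(): best=m
    g=f[best]; n=np.linalg.svd(g-g.mean(0),full_matrices=False)[2][2]
    print(len(g),'n',n,'tilt',np.degrees(np.arcsin(abs(n[2]))),g.min(0),g.mean(0),g.max(0))
ims=load('side')[1]; it=load('top')[1]
o=np.zeros((400,800,3),np.uint8); o[:,:400]=cv2.resize(ims[90:250,170:330],(400,400)); o[:,400:]=cv2.resize(it[180:320,200:340],(400,400)); cv2.imwrite('pics/c9.png',o)
E
```

```text
t 14.65 pos [431.6508 195.8392 224.9431] yaw_y -2.76 zaxis [ 0.0006 -0.     -1.    ] F [ 0.5823  0.1499 -2.5104] w 0.430 j [-0.6677 -0.0034  0.1452  1.8611  0.0008  1.2833 -0.5709]
offset [4.221  1.146  1.9437]
side 665
643 n [0.0344 0.7525 0.6577] tilt 41.12177764354261 [0.3929 0.2126 0.1501] [0.4321 0.2434 0.1871] [0.4753 0.2773 0.2206]
top 0
```

View pics/c9.png

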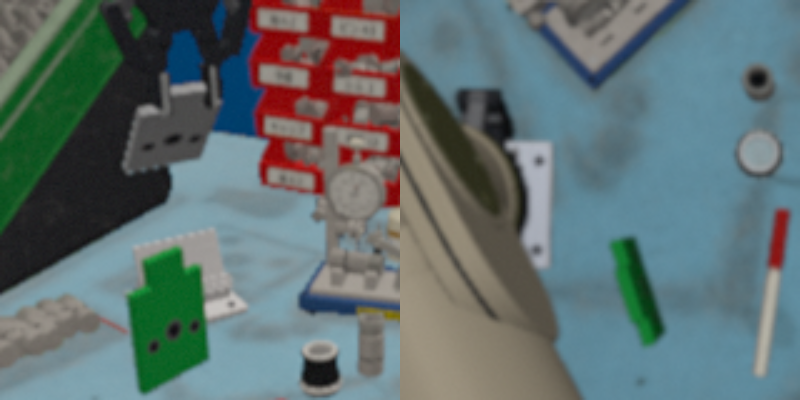

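Held at about 41° by fit and clear of everything. I'll go back for a small extra push toward 45°, keeping the full grip.

send_rows([
  [0,0,20],
  [0,0,42],
  [0,0,62],
  [0,0,77],
  [0,0,85],
], roll=[0,0,0,0,0])

```text
clock: 15.17
position: [0.4301, 0.1954, 0.1355]
ee_rot: [0.724, 0.69, -0.002, -0.001]
ft_force: [-1.0, 1.5, 2.6]
grip_width: 0.433
```

send_rows([
  [-2,0,2],
  [-4,0,4],
  [-6,0,6],
  [-8,0,8],
  [-9,0,9],
], roll=[0,0,0,0,0])

```text
clock: 15.58
position: [0.4314, 0.1884, 0.1305]
ee_rot: [0.724, 0.69, 0.002, -0.001]
ft_force: [-2.1, 7.1, 1.7]
grip_width: 0.428
```

send_rows([
  [0,0,-15],
  [0,0,-35],
  [0,0,-58],
  [0,0,-80],
  [0,0,-94],
], roll=[0,0,0,0,0])

```text
clock: 16.0
position: [0.4319, 0.1865, 0.2262]
ee_rot: [0.724, 0.69, 0.001, 0.001]
ft_force: [0.2, 1.1, -1.9]
grip_width: 0.431
```

```bash
cat > t2.py <<'E'
from h import *
to([.433,.2,.223])
P=monitor.get_obs()['position']
p,im,d=grab('side','sF'); W=cloud(p,d).reshape(-1,3)
f=W[(abs(W[:,0]-P[0])<.045)&(W[:,2]<P[2]-.004)&(W[:,2]>.12)&(abs(W[:,1]-P[1]-.05)<.08)]
rng=np.random.default_rng(0); best=None
for _ in range(300):
    a=f[rng.choice(len(f),3,False)]; n=np.cross(a[1]-a[0],a[2]-a[0]); n/=np.linalg.norm(n)+1e-12
    m=abs((f-a[0])@n)<.003
    if best is None or m.sum()>best.sum(): best=m
g=f[best]; n=np.linalg.svd(g-g.mean(0),full_matrices=False)[2][2]
print(len(g),'n',n,'tilt',np.degrees(np.arcsin(abs(n[2]))),g.min(0),g.max(0))
E
python3 t2.py
```

```text
t 16.00 pos [431.9311 186.4625 226.1861] yaw_y -2.81 zaxis [ 0.0026  0.0009 -1.    ] F [ 0.2314  1.1496 -1.9462] w 0.431 j [-0.6587 -0.0145  0.1527  1.8693  0.0028  1.2839 -0.5558]
offset [13.5704  0.3956  3.201 ]
650 n [0.0348 0.7526 0.6576] tilt 41.118187546930066 [0.3934 0.2031 0.1512] [0.4757 0.2678 0.2222]
```

No change: at 120 N the pads held. Repeat with the lighter grip and a bit more push.

send_rows([
  [0,0,20],
  [0,0,44],
  [0,0,68],
  [0,0,86],
  [0,0,94],
], roll=[0,0,0,0,0])

```text
clock: 16.47
position: [0.4309, 0.187, 0.1279]
ee_rot: [0.724, 0.69, 0.0, -0.0]
ft_force: [1.6, 2.1, 3.3]
grip_width: 0.43
```

send_rows([
  [-1,0,1],
  [-2,0,2],
  [-3,0,4],
  [-4,0,5],
  [-4,0,5],
], roll=[0,0,0,0,0], newtons=40)

```text
clock: 16.88
position: [0.4313, 0.1835, 0.1252]
ee_rot: [0.724, 0.69, 0.001, -0.0]
ft_force: [-1.1, 5.2, 2.6]
grip_width: 0.431
```

send_rows([
  [0,0,0],
  [0,0,0],
  [0,0,0],
  [0,0,0],
  [0,0,-3],
], roll=[0,0,0,0,0], newtons=120)

```text
clock: 17.3
position: [0.4309, 0.1832, 0.1271]
ee_rot: [0.724, 0.69, 0.0, -0.0]
ft_force: [0.5, 5.6, 1.7]
grip_width: 0.43
```

send_rows([
  [0,0,-15],
  [0,0,-35],
  [0,0,-58],
  [0,0,-80],
  [0,0,-94],
], roll=[0,0,0,0,0])

```text
clock: 17.72
position: [0.431, 0.1816, 0.2224]
ee_rot: [0.724, 0.689, -0.001, 0.001]
ft_force: [0.7, 0.2, -1.9]
grip_width: 0.43
```

```bash
python3 t2.py
```

```text
t 17.72 pos [430.988  181.5986 222.4155] yaw_y -2.82 zaxis [-0.0002 -0.0018 -1.    ] F [ 0.6738  0.1979 -1.9068] w 0.430 j [-0.6552 -0.0156  0.1565  1.8784  0.0041  1.2797 -0.5492]
offset [18.4771  1.1026 -0.6189]
576 n [0.0287 0.7178 0.6957] tilt 44.07936461545706 [0.3924 0.201  0.1517] [0.4748 0.269  0.2182]
```

44° and the plate's middle is at about 0.20 m. One last numeric check that the others stayed put and the hold doesn't creep, then hand in.

send_rows([
  [0,0,0],
  [0,0,0],
  [0,0,0],
  [0,0,0],
  [0,0,0],
], roll=[0,0,0,0,0])

```text
clock: 18.18
position: [0.4305, 0.1827, 0.2203]
ee_rot: [0.724, 0.69, -0.001, -0.0]
ft_force: [0.2, -0.1, -2.5]
grip_width: 0.428
```

```bash
python3 t2.py; python3 - <<'E'
from h import *
a=cv2.imread('pics/side0.png').astype(int); b=cv2.imread('pics/sF.png').astype(int)
for nm,(x0,y0,x1,y1) in dict(loupe=(285,222,310,252),sleeve=(310,210,328,244),bush=(362,185,378,205),farplate=(396,215,424,270),green=(220,188,256,250)).items():
    print(nm,'mean diff',abs(a-b)[y0:y1,x0:x1].mean().round(1))
p,im,d=load('side'); W=cloud(p,d).reshape(-1,3)
q=W[(abs(W[:,0]-.482)<.018)&(abs(W[:,1]+.15)<.06)&(W[:,2]>.06)&(W[:,2]<.16)]
print('placed top',np.percentile(q[:,2],99))
manip.hand_in()
E
```

```text
t 18.18 pos [430.512  182.6573 220.3158] yaw_y -2.77 zaxis [-0.0015 -0.0009 -1.    ] F [ 0.1646 -0.1059 -2.467 ] w 0.428 j [-0.6555 -0.0135  0.1556  1.8809  0.0023  1.2759 -0.549 ]
offset [17.44    1.6422 -2.7043]
570 n [0.0292 0.7181 0.6953] tilt 44.0510936878366 [0.3921 0.2016 0.1502] [0.474  0.2686 0.2163]
loupe mean diff 1.3
sleeve mean diff 1.3
bush mean diff 1.1
farplate mean diff 1.7
green mean diff 5.2
placed top 0.11183858446817188
the job is handed in; nothing more can be done
```

The job is done and handed in at about 18 s. The drill-jig plate stands in the free slot, and the tabbed plate is held tilted at about 44° in the air.

- **Drill-jig plate:** I gripped it by its faces and lifted it off the stand, which straightened it. I then lowered it into the free slot until it touched the floor, and let go. Its upper edge reads about 111 mm, which is fully down. Pushing it home read about 53 N at the wrist through the plate, against the 120 N limit.
- **Tabbed plate:** I gripped it by the tab's side edges and drew it out. Because the tool can only point down, I turned the plate in the pads by swinging its foot against the empty stand's fixed backrest. The first push left it at about 41°, a second at full grip changed nothing, and a third with a lighter grip reached 44°. It is held at 120 N.

**Last checks:**
- **Tilt and height:** the tilt is 44.1°, unchanged over the last half second, and the plate's middle is about 0.20 m up.
- **Clear of everything:** the wrist carries only the plate's weight, about 2.5 N.
- **Other objects:** the loupe, sleeve, flanged bush and the rack's other plate look the same as at the start. The green look-alike's picture area differed slightly more, 5.2 against 1.1–1.7 for the others. I never touched it; the emptied stand behind it is the likely cause.

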